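# Rerack carved stones in reverse order

### The arm

A 6-joint arm with a two-finger parallel gripper is mounted at the origin on the work surface. World frame = base frame: x ahead of the robot, y to its left, z up, the work surface at z = 0. Lengths are in mm, angles in degrees, forces in N, time in s.
With the tool pointing down it reaches from about 150 to 775 mm from the base axis. Payload 6.1 kg.
Tool frame: the origin (TCP) lies midway between the tips of the shut fingers; the grasp point (between the pads) lies 19 mm behind it; z points along the fingers, y is the line along which they close (so a half turn about z gives the same grasp; the last joint's range is limited). The gripper opens to 85 mm and grips with 20 to 120 N. Pads are 22 mm wide; open, the fingers measure 114 mm over their backs; the gripper's body (76 mm by 85 mm) begins 54 mm behind the grasp point. The pads swing forward as they close: fully open they stand 13 mm farther back than shut.
Start: joints at [68.411, 7.208, -2.269, 80.523, 0, 90], TCP at [193.164, 488.155, 205.695] pointing down, gripper open.
Joint ranges: [-155.77, 155.77], [-54.66, 111.73], [-72.52, 77.12], [-102.08, 115.82], [-83.92, 84.16], [-180, 180]. Speed limits (degrees/s): [136.94, 136.94, 172.46, 180, 180, 180].

### API

Orientations are given as [roll, pitch, yaw] about the fixed x, y, z axes, in that order (R = Rz(yaw) Ry(pitch) Rx(roll)).
In Python, from rig import arm, cams, ticket gives the robot as it stands. The module is installed in compiled form; this text tells all that it offers.
- The arm moves only by the tool servo_tool, never from a script. Its argument "moves" is a list that holds one entry, the list of rows, each a list of 7 numbers: the shift along the tool's x, y, z in m, then the turn, a rotation vector about the tool's x, y, z in rad, then the opening, from -1 (shut) to 1 (fully open). In form: [[[tx, ty, tz, wx, wy, wz, claw], ...]]. A call has 1 to 20 rows; each row shifts and turns the commanded pose from where the row before left it, along the tool's axes as they then stand; what a row does not reach is not made up. A row lasts 1/8 s, in which the tool goes at most 62.5 mm and 10.7 degrees, less where a joint would pass 70% of its speed; a pose out of reach is approached as far as the arm can. A call with a gripper value outside its range is refused whole. The fingers move at their own pace and stop on an object; "grip_force" is the grip in N (left out, the last holds). Time passes only in rows, so rows that do not move let the fingers close. It gives the time, the measured TCP pose, the force, the opening and the grip force at its end, in the units of the state.
- arm.observe(): the state, without advancing time (a new reading comes with each control period).
- cams.camera(name): name is "side" or "top" or "wrist"; returns a dict with "pixels" (420x560x3 uint8, red, green, blue), "range_z" (420x560 float32, mm along the optical axis (not along the pixel's ray), 0 where there is no reading), "K" (3x3 intrinsics, pixels), "k1" (the pictures are not rectified: a ray, as slopes to the right and down, at radius r is drawn at 1 + k1 r^2 times it, then the intrinsics apply), "rvec" (rotation vector, rad) and "tvec" (3), from world to camera coordinates, as OpenCV has them. Camera axes: x right, y down, z forward; pixel columns grow to the right and rows downward; lengths in mm; the calibration is good to about 2 mm. A picture is of the moment at which its call begins.
- ticket.sign_off(): hands the job in; it is judged then, once.
The state is a dict: "time": time; "qpos": joint angles; "joint_velocities": joint speeds; "joint_efforts": joint torques, N m; "tcp_pos": TCP position; "orientation": TCP orientation; "contact_force": force on the tool from outside, world axes, zero at the start; "moment": the same for the moment, N m; "grip_width": finger opening in mm; "grip_force": force on a finger pad.
Only numpy, scipy, OpenCV 4.12 (cv2) and the standard library are available. Lean on these libraries where they do the work, as an engineer would, in place of code of your own. Each camera call takes 0.05 s, during which the arm holds its last target. There are 200 camera calls.

### The job

Move the four small carved stones from the wooden cleaning rack to the empty grey drying rack, reversing their order: the stone that stood nearest the robot goes into the bay farthest from it, the second nearest into the second farthest, and so on. Stand each stone upright on the floor of its own bay, in the middle and square to the rack, and set it down gently, without dropping or tipping it.

Things in the scene. Friction and masses are not known exactly. Their poses are not given: they have to be found in the camera images.
- plain_stone: Plain grey stone block, 42 (x) by 60 (y) by 46 (z, height) mm, about 0.27 kg. The natural grasp is from above over its y sides (60 mm). Origin at the centre of its underside; z up; x runs along the rack's row of stones (within about 0.15 rad at the start), y across it.
- coping_stone: Grey coping stone with a half-round top whose ridge runs along y: a block 44 (x) by 58 (y) by 34 mm high, rounded over (radius 22) to 56 mm in all, about 0.26 kg. Its two y ends are flat and upright: grasp 58 mm. Origin at the centre of its underside; z up; x runs along the rack's row of stones (within about 0.15 rad at the start), y across it.
- stepped_stone: Grey stepped stone: base 46 (x) by 62 (y) by 36 mm high with a rib 46 (x) by 26 (y) by about 18 mm high along the middle of its top, 54 mm high in all, about 0.29 kg. Grasp the base over its y sides (62 mm) or the rib (26 mm). Origin at the centre of its underside; z up; x runs along the rack's row of stones (within about 0.15 rad at the start), y across it.
- drum_stone: Round grey stone drum, an upright cylinder 50 mm in diameter and 44 mm high, about 0.20 kg. Origin at the centre of its underside; z up; x runs along the rack's row of stones (within about 0.15 rad at the start), y across it.
- cleaning_rack: Fixed brown wooden board, left or right of the robot, under the row of stones, 320 (x) by 110 (y) by 12 mm, with a bar across each end whose top is 28 mm above the table. Four stations at x = -111, -37, 37, 111 mm. Origin: centre of its underside, on the table. Its x axis runs along the row, pointing away from the robot (within 0.25 rad): station -111 is nearest the robot.
- drying_rack: Fixed grey rack on the other side, empty, 320 (x) by 120 (y) mm; floor 20 mm above its origin. Five dividers across it, 6 mm thick, 12 mm above the floor, at x = -148, -74, 0, 74, 148 mm make four bays, open at the sides, with middles at x = -111, -37, 37, 111 mm, y = 0. Origin: centre of its underside, on the table; x runs along the row, away from the robot (within 0.25 rad).
- plain_bearer: Pale wooden bearer under the plain stone, fixed to the cleaning rack at one of its stations, 60 (x) by 104 (y) by 10 mm; it stays behind and so still shows where the plain stone stood. Its top is 22 mm above the table. Origin at the centre of its underside, axes as the cleaning rack's.
- coping_bearer: Pale wooden bearer under the coping stone, fixed to the cleaning rack at one of its stations, 60 (x) by 104 (y) by 10 mm; it stays behind and so still shows where the coping stone stood. Its top is 22 mm above the table. Origin at the centre of its underside, axes as the cleaning rack's.
- stepped_bearer: Pale wooden bearer under the stepped stone, fixed to the cleaning rack at one of its stations, 60 (x) by 104 (y) by 10 mm; it stays behind and so still shows where the stepped stone stood. Its top is 22 mm above the table. Origin at the centre of its underside, axes as the cleaning rack's.
- drum_bearer: Pale wooden bearer under the drum stone, fixed to the cleaning rack at one of its stations, 60 (x) by 104 (y) by 10 mm; it stays behind and so still shows where the drum stone stood. Its top is 22 mm above the table. Origin at the centre of its underside, axes as the cleaning rack's.
Things that resemble listed ones, but are neither listed nor needed, are in the scene too. Leave any purple or red look-alike of the coping_stone alone.

How it is judged:
By the outcome, as a careful person would: the job done as asked, in the order asked, and still so for the second after the job is handed in, with the robot touching nothing.
It also fails if it takes over 109 s, if anything falls off the work surface, if the arm or the gripper's body presses on something with over 40 N, if the wrist force passes 120 N, or if a joint passes its speed limit or range.

## Working session

There is one attempt and no reset: what is moved stays moved. The work goes in short steps, Python scripts to look and compute and a tool call to move; the robot and the scene stay as the last step left them, time stands still between calls to the robot, and variables do not carry over. Pictures are saved under pics/ and viewed, at most 14 in all, crops included, and the job is handed in when it is done.

Besides the shell and the picture viewer there is one more tool, called after "Request:" as name(argument=value, ...) on one line, values as JSON. servo_tool: Moves the arm, as the interface text tells. Its arguments: {"type":"object","properties":{"moves":{"type":"array","items":{"type":"array","items":{"type":"array","items":{"type":"number"}}}},"grip_force":{"type":"number"}},"required":["moves"]}

```bash
mkdir -p pics; python3 - <<'E'
from rig import arm,cams
import cv2,numpy as np,pickle
print(arm.observe())
d={}
for n in("top","side"):
    c=cams.camera(n);d[n]=c
    cv2.imwrite(f"pics/{n}0.png",c["pixels"][:,:,::-1])
    print(n,c["K"].tolist(),c["k1"],c["rvec"],c["tvec"],(c["range_z"]>0).mean())
pickle.dump(d,open("d0.pkl","wb"))
E
```

```text
{'time': 0.0, 'qpos': array([ 6.84121102e+01,  7.24044627e+00, -2.32639038e+00,  8.05224928e+01,
       -9.11041935e-04,  9.00023034e+01]), 'joint_velocities': array([-0.07543553,  0.04951384, -0.09554716, -0.03351645, -0.13401278,
        0.14903468]), 'joint_efforts': array([-3.86593128e-04, -4.35915148e+01,  3.52925420e+01,  1.74730027e-02,
       -1.12276582e-04,  1.81918672e-06]), 'tcp_pos': array([193.00538508, 487.76327012, 204.93614504]), 'orientation': array([-1.79910671e+02,  9.14632008e-04,  1.58409808e+02]), 'contact_force': array([0.85930859, 0.56929539, 0.44978605]), 'moment': array([ 0.00374326,  0.00876051, -0.00167144]), 'grip_force': 0.0, 'grip_width': 85.25671087027636}
top [[386.60473689077986, 0.0, 288.32116743641404], [0.0, 386.60473689077986, 211.3038303907538], [0.0, 0.0, 1.0]] -0.049651214390366696 [ 2.16740753 -2.21671253  0.06984378] [ 49.84283377 488.05102869 921.99022776] 0.9958248299319727
side [[422.1752754131331, 0.0, 284.51499742244073], [0.0, 422.1752754131331, 205.5990463655812], [0.0, 0.0, 1.0]] -0.1328570952300404 [ 0.3548703  -2.83063431  1.12118307] [506.62030994 106.43688499 836.00820467] 0.9960246598639456
```

View pics/top0.png

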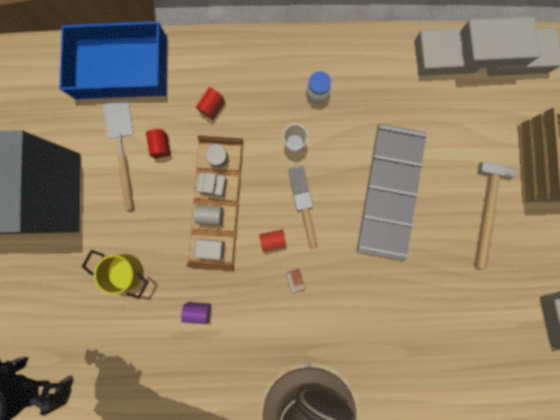

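View pics/side0.png

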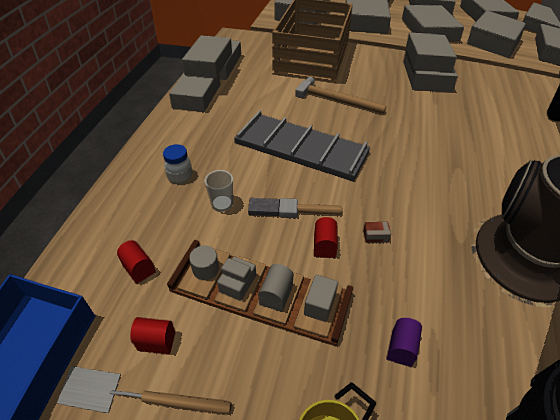

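The top view shows the cleaning rack on the left (+y), with plain (209,250), coping (208,215), stepped (211,184) and drum (217,155) from near to far. The empty drying rack is around (392,192). The side view agrees. The red and purple look-alikes, bottle, glass and scraper lie between or around the racks.

```bash
cat > h.py <<'E'
import numpy as np,cv2
def rays(c,uv):
    uv=np.asarray(uv,float).reshape(-1,1,2)
    d=np.array([c["k1"],0,0,0.])
    n=cv2.undistortPoints(uv,np.array(c["K"]),d).reshape(-1,2)
    R=cv2.Rodrigues(np.array(c["rvec"],float))[0];t=np.array(c["tvec"],float)
    return np.c_[n,np.ones(len(n))]@R, -R.T@t     # dirs world (per unit z), centre
def onplane(c,uv,z):
    r,o=rays(c,uv); s=(z-o[2])/r[:,2]; return o+r*s[:,None]
def cloud(c):
    H,W=c["range_z"].shape
    v,u=np.mgrid[:H,:W]; r,o=rays(c,np.c_[u.ravel(),v.ravel()])
    return (o+r*c["range_z"].reshape(-1,1)).reshape(H,W,3)
def project(c,P):
    return cv2.projectPoints(np.asarray(P,float).reshape(-1,3),np.array(c["rvec"],float),np.array(c["tvec"],float),np.array(c["K"]),np.array([c["k1"],0,0,0.]))[0].reshape(-1,2)
E
python3 - <<'E'
import pickle,numpy as np,cv2
from h import *
d=pickle.load(open("d0.pkl","rb"))
for n in("top","side"):
    c=d[n];P=cloud(c);hsv=cv2.cvtColor(c["pixels"],cv2.COLOR_RGB2HSV)
    grey=hsv[...,1]<60
    print(n)
    ok=(c["range_z"]>0)&(P[...,2]>-20)
    if n=="top":
        tab=P[300:360,180:260,2];print("table z",tab.mean(),tab.std())
        boxL=(slice(120,285),slice(180,250));boxR=(slice(115,270),slice(350,435))
    else:
        boxL=(slice(235,345),slice(165,355));boxR=(slice(105,185),slice(230,375))
    m=np.zeros(grey.shape,np.uint8);m[boxL]=1
    m=(m>0)&grey&(P[...,2]>40)
    k,l,s,_=cv2.connectedComponentsWithStats(m.astype(np.uint8))
    for i in range(1,k):
        if s[i,4]<60: continue
        q=P[l==i];top=np.percentile(q[:,2],90)
        t=q[q[:,2]>top-6]
        r=cv2.minAreaRect(t[:,:2].astype(np.float32))
        print(s[i],"top",top.round(1),"mean",t.mean(0).round(1),r)
    m=np.zeros(grey.shape,np.uint8);m[boxR]=1
    q=P[(m>0)&grey&(P[...,2]>10)&(P[...,2]<45)]
    print("dry",len(q),np.percentile(q[:,2],[5,50,95]),cv2.minAreaRect(q[:,:2].astype(np.float32)))
    brown=(hsv[...,1]>60)
    m=np.zeros(grey.shape,np.uint8);m[boxL]=1
    q=P[(m>0)&(P[...,2]>7)&(P[...,2]<34)&brown]
    print("clean",len(q),cv2.minAreaRect(q[:,:2].astype(np.float32)))
    # max heights in between
c=d["top"];P=cloud(c)
for nm,(y0,y1,x0,x1) in dict(bottle=(65,110,300,335),glass=(120,155,280,312),red=(225,255,255,290),pot=(250,300,80,155),redu=(85,120,195,225),hammer=(160,270,475,520),crate=(100,215,520,560)).items():
    print(nm,P[y0:y1,x0:x1,2].max(), P[y0:y1,x0:x1].reshape(-1,3).mean(0).round())
E
```

```text
top
table z 9.064048038629963 59.849132518343644
[205 144  22  23 378] top 67.4 mean [621.9 204.6  67.8] ((530.9414672851562, 139.52317810058594), (273.2719421386719, 47.279293060302734), 35.636173248291016)
[196 173  30  23 542] top 76.6 mean [553.3 216.8  86.7] ((508.76495361328125, 133.4423065185547), (232.67120361328125, 47.968963623046875), 61.64854049682617)
[194 206  28  19 473] top 78.3 mean [481.4 222.6  86.7] ((468.59918212890625, 147.20770263671875), (218.77200317382812, 35.678192138671875), 80.20558166503906)
[195 240  28  20 498] top 69.8 mean [403.5 222.8  73.2] ((405.55548095703125, 147.9798583984375), (46.18187713623047, 212.83303833007812), 2.035707712173462)
dry 6386 [16.74355575 19.71101148 31.33953787] ((533.0692749023438, -214.11541748046875), (121.89228057861328, 320.2021179199219), 78.18392181396484)
clean 3950 ((515.5265502929688, 216.23928833007812), (111.31796264648438, 321.5912780761719), 84.75090026855469)
side
[189 246  29  31 684] top 67.8 mean [620.  209.8  71.2] ((500.65570068359375, 388.4713439941406), (48.03205490112305, 490.239013671875), 33.6036720
[... 343 characters left out ...]
  33  43 963] top 70.3 mean [403.4 229.3  73.6] ((404.1099548339844, 398.4299621582031), (410.5672607421875, 45.25099563598633), 89.93510437011719)
dry 4237 [15.43141324 22.03652761 33.24619713] ((532.0261840820312, -215.29348754882812), (124.20712280273438, 318.7712707519531), 78.34673309326172)
clean 5911 ((516.1328735351562, 215.25982666015625), (332.3294677734375, 233.7774658203125), 20.092275619506836)
bottle 949.7167251094414 [791. -38.  29.]
glass 949.7167251094414 [669.  17.  24.]
red 949.7167251094414 [422.  79.  26.]
pot 949.7167251094414 [346. 454.  23.]
redu 949.7167251094414 [760. 225.  29.]
hammer 949.7167251094414 [ 470. -477.   11.]
crate 949.7167251094414 [ 603. -562.   60.]
```

```bash
cat > m.py <<'E'
import pickle,numpy as np,cv2,sys
from h import *
def rect(q):
    (cx,cy),(w,h),a=cv2.minAreaRect(q[:,:2].astype(np.float32))
    return np.round([cx,cy,w,h,a],1)
def stones(d,names=("top","side")):
    for n in names:
        c=d[n];P=cloud(c);hsv=cv2.cvtColor(c["pixels"],cv2.COLOR_RGB2HSV)
        ok=(c["range_z"]>50)&(P[...,2]<120)
        m=(ok&(hsv[...,1]<60)&(P[...,2]>38)&(P[...,0]>330)&(P[...,0]<720)&(abs(abs(P[...,1])-215)<70)).astype(np.uint8)
        k,l,s,_=cv2.connectedComponentsWithStats(m)
        for i in range(1,k):
            if s[i,4]<60: continue
            q=P[l==i];top=np.percentile(q[:,2],95)
            t=q[q[:,2]>top-5]; b=q[(q[:,2]>top-24)]
            print(n,s[i],"top",top.round(1),"topface",rect(t),"bbox",rect(b))
E
python3 - <<'E'
from m import *
d=pickle.load(open("d0.pkl","rb"));stones(d)
for n in("top","side"):
    c=d[n];P=cloud(c);hsv=cv2.cvtColor(c["pixels"],cv2.COLOR_RGB2HSV);ok=c["range_z"]>50
    m=ok&(hsv[...,1]<80)&(P[...,2]>12)&(P[...,2]<50)&(abs(P[...,0]-532)<180)&(abs(P[...,1]+215)<110)
    q=P[m];print("dry",rect(q))
    for yaw in (-11.8,):
        a=np.radians(yaw);e=np.array([np.cos(a),np.sin(a)]);f=np.array([-e[1],e[0]])
        L=(q[:,:2]-[532.5,-214.7])@np.c_[e,f]
        h=q[:,2]>26
        for x in(-148,-74,0,74,148):
            w=h&(abs(L[:,0]-x)<14)
            if w.sum()>20:
                p=np.polyfit(L[w,1],L[w,0],1);print(x,w.sum(),L[w].mean(0).round(1),"y",np.percentile(L[w,1],[1,99]).round(1),"slope",np.degrees(p[0]).round(2))
    for nm,x,y in(("bottle",790,-38),("glass",669,17),("red",422,79),("pot",346,454)):
        w=ok&(P[...,2]<300)&(np.hypot(P[...,0]-x,P[...,1]-y)<45);print(nm,P[w][:,2].max().round())
c=d["top"]
E
```

```text
top [205 144  22  23 377] top 68.0 topface [622.2 205.3  47.8  45.9  43.8] bbox [622.4 205.1  48.3  47.3  35.6]
top [196 173  30  23 539] top 77.1 topface [555.4 219.4  26.2  45.7  79.3] bbox [555.3 219.5  61.6  45.9  80. ]
top [194 206  28  19 469] top 79.0 topface [482.8 225.   58.6  28.   83.5] bbox [482.5 225.   59.3  40.6  84.6]
top [195 240  28  20 495] top 70.2 topface [403.2 224.1  59.3  41.4  84.6] bbox [403.3 224.7  60.4  41.9  83.9]
side [189 246  29  31 691] top 68.2 topface [622.7 205.6  47.6  47.5   5.4] bbox [622.7 205.9  48.2  47.6   9.6]
side [ 218  257   38   40 1022] top 77.7 topface [555.6 219.3  26.3  45.4  79.9] bbox [555.5 218.6  62.4  45.5  79.7]
side [ 259  264   34   44 1049] top 79.3 topface [482.4 224.   60.2  32.6  86.5] bbox [481.6 224.3  60.4  41.8  85.4]
side [305 275  33  44 975] top 70.7 topface [403.5 223.7  60.7  41.6  84. ] bbox [403.6 223.9  61.3  42.2  84.2]
dry [ 533.9 -214.2  122.   322.7   78.2]
-148 127 [-147.9    1. ] y [-58.5  58.5] slope 0.19
-74 135 [-74.   1.] y [-56.8  58.7] slope 0.17
0 139 [0.1 1.6] y [-58.6  59. ] slope -0.08
74 137 [74.3 -0.1] y [-56.8  57.8] slope -0.28
148 151 [148.8   1.1] y [-58.6  60.4] slope -0.55
bottle 78.0
glass 79.0
red 61.0
pot 73.0
dry [ 532.  -215.3  124.2  318.8   78.3]
-148 106 [-147.4    6. ] y [-57.9  58.5] slope -0.64
-74 115 [-73.7   5. ] y [-57.1  57.4] slope 0.16
0 114 [0.2 3.6] y [-58.7  58.8] slope -0.19
74 120 [74.1  6.6] y [-55.6  58.9] slope 0.3
148 116 [148.1   3.3] y [-56.6  58.7] slope -0.09
bottle 79.0
glass 79.0
red 61.0Traceback (most recent call last):
  File "<stdin>", line 16, in <module>
    return umr_maximum(a, axis, None, out, keepdims, initial, where)
ValueError: zero-size array to reduction operation maximum which has no identity
```

```bash
cat > go.py <<'E'
import sys,numpy as np
from rig import arm
from scipy.spatial.transform import Rotation as R
def S(yaw,*xyz):
    s=arm.observe();r=R.from_euler("xyz",s["orientation"],degrees=True);g=R.from_euler("xyz",[180,0,yaw],degrees=True)
    print("t",s["time"],"p",s["tcp_pos"].round(1),"o",s["orientation"].round(2),"F",s["contact_force"].round(1),"w",round(s["grip_width"],1),"gf",round(s["grip_force"],1))
    print("turn rad",(r.inv()*g).as_rotvec().round(4))
    p=s["tcp_pos"]
    for q in np.array(xyz).reshape(-1,3): print("shift m",(g.inv().apply(q-p)/1000).round(4)); p=q
if __name__=="__main__": S(*map(float,sys.argv[1:]))
E
python3 go.py 174.2 403.4 224 130 403.4 224 22
```

```text
t 0.1 p [193.  487.8 205. ] o [-179.92   -0.    158.41] F [-0.3 -0.  -0.4] w 85.1 gf 0.0
turn rad [-1.400e-03 -2.000e-04 -2.756e-01]
shift m [-0.2359 -0.2412  0.075 ]
shift m [ 0.    -0.     0.108]
```

Request:
servo_tool(moves=[[[0,0,0,0,0,-0.092,1],[0,0,0,0,0,-0.092,1],[0,0,0,0,0,-0.092,1],[-0.015,-0.015,0.005,0,0,0,1],[-0.025,-0.025,0.008,0,0,0,1],[-0.03,-0.031,0.01,0,0,0,1],[-0.03,-0.031,0.01,0,0,0,1],[-0.03,-0.031,0.01,0,0,0,1],[-0.03,-0.031,0.01,0,0,0,1],[-0.03,-0.031,0.01,0,0,0,1],[-0.026,-0.026,0.008,0,0,0,1],[-0.015,-0.015,0.004,0,0,0,1],[-0.005,-0.006,0,0,0,0,1],[0,0,0,0,0,0,1],[0,0,0,0,0,0,1]]], grip_force=45)

```text
time: 1.98
tcp_pos: [403.3, 224.0, 130.9]
orientation: [180.0, 0.0, 174.2]
contact_force: [0.0, 0.5, -1.0]
grip_width: 85.6
grip_force: 0.0
```

```bash
python3 go.py 174.2 403.4 224 22; python3 - <<'E'
from rig import cams
import cv2
c=cams.camera("wrist");cv2.imwrite("pics/w1.png",c["pixels"][:,:,::-1])
E
```

```text
t 1.975 p [403.3 224.  130.9] o [1.7998e+02 1.0000e-02 1.7425e+02] F [ 0.   0.5 -1. ] w 85.6 gf 0.0
turn rad [0.0003 0.0001 0.0009]
shift m [-1.000e-04 -0.000e+00  1.089e-01]
```

View pics/w1.png

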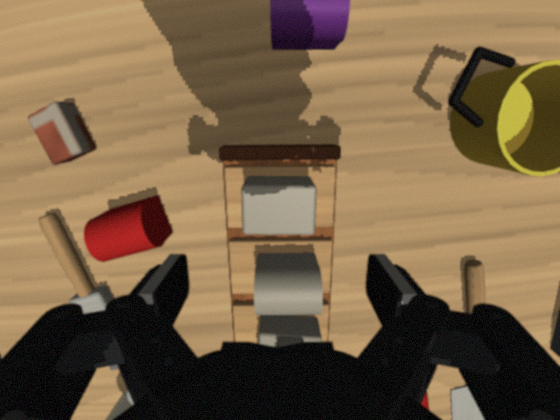

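The wrist view shows the plain stone at (279,206) and the coping stone at (288,283), square and centred between the fingers at (165,280) and (390,280). I'm descending.

Request:
servo_tool(moves=[[[0,0,0.015,0,0,0,1],[0,0,0.025,0,0,0,1],[0,0,0.025,0,0,0,1],[0,0,0.02,0,0,0,1],[0,0,0.014,0,0,0,1],[0,0,0.008,0,0,0,1],[0,0,0.002,0,0,0,1],[0,0,0,0,0,0,1],[0,0,0,0,0,0,-1],[0,0,0,0,0,0,-1],[0,0,0,0,0,0,-1],[0,0,0,0,0,0,-1],[0,0,0,0,0,0,-1],[0,0,0,0,0,0,-1]]], grip_force=45)

```text
time: 3.78
tcp_pos: [404.3, 224.1, 22.6]
orientation: [179.9, 0.1, 174.2]
contact_force: [-0.7, -0.1, 6.3]
grip_width: 59.1
grip_force: 50.4
```

Request:
servo_tool(moves=[[[0,0,-0.004,0,0,0,-1],[0,0,-0.012,0,0,0,-1],[0,0,-0.022,0,0,0,-1],[0,0,-0.025,0,0,0,-1],[0,0,-0.022,0,0,0,-1],[0,0,-0.015,0,0,0,-1],[0,0,-0.008,0,0,0.035,-1],[0,0,0,0,0,0.035,-1],[0,0,0,0,0,0.035,-1],[0,0,0,0,0,0,-1]]])

```text
time: 5.03
tcp_pos: [403.2, 223.4, 128.9]
orientation: [-179.9, -0.1, 168.2]
contact_force: [-0.3, 0.1, -2.2]
grip_width: 58.8
grip_force: 49.5
```

```bash
python3 go.py 168.2 641.4 -237.1 130 641.4 -237.1 20
```

```text
t 5.025 p [403.2 223.4 128.9] o [-1.7995e+02 -6.0000e-02  1.6818e+02] F [-0.3  0.1 -2.2] w 58.8 gf 49.5
turn rad [-0.0009 -0.0011 -0.0003]
shift m [-0.3274 -0.4021 -0.0011]
shift m [ 0.   -0.    0.11]
```

Request:
servo_tool(moves=[[[-0.01,-0.012,0,0,0,0,-1],[-0.018,-0.022,0,0,0,0,-1],[-0.026,-0.032,0,0,0,0,-1],[-0.026,-0.032,0,0,0,0,-1],[-0.026,-0.032,0,0,0,0,-1],[-0.026,-0.032,0,0,0,0,-1],[-0.026,-0.032,0,0,0,0,-1],[-0.026,-0.032,0,0,0,0,-1],[-0.026,-0.032,0,0,0,0,-1],[-0.026,-0.032,0,0,0,0,-1],[-0.026,-0.032,0,0,0,0,-1],[-0.026,-0.032,0,0,0,0,-1],[-0.018,-0.022,0,0,0,0,-1],[-0.012,-0.015,0,0,0,0,-1],[-0.006,-0.008,0,0,0,0,-1],[-0.003,-0.003,0,0,0,0,-1],[0,0,0,0,0,0,-1],[0,0,0,0,0,0,-1]]])

```text
time: 7.28
tcp_pos: [641.4, -236.1, 129.9]
orientation: [180.0, 0.0, 168.2]
contact_force: [-0.6, -0.1, -2.5]
grip_width: 58.8
grip_force: 49.5
```

```bash
python3 go.py 168.2 641.4 -237.1 20
```

```text
t 7.275 p [ 641.4 -236.1  129.9] o [180.     0.   168.25] F [-0.6 -0.1 -2.5] w 58.8 gf 49.5
turn rad [0.0001 0.0001 0.0008]
shift m [-0.0002 -0.001   0.1099]
```

Request:
servo_tool(moves=[[[0,-0.001,0.01,0,0,0,-1],[0,0,0.02,0,0,0,-1],[0,0,0.025,0,0,0,-1],[0,0,0.022,0,0,0,-1],[0,0,0.014,0,0,0,-1],[0,0,0.008,0,0,0,-1],[0,0,0.005,0,0,0,-1],[0,0,0.001,0,0,0,-1],[0,0,0,0,0,0,-1],[0,0,0,0,0,0,-1]]])

```text
time: 8.52
tcp_pos: [641.7, -237.8, 25.3]
orientation: [-180.0, 0.1, 168.2]
contact_force: [0.5, 0.1, -2.8]
grip_width: 58.9
grip_force: 49.5
```

```bash
python3 go.py 168.2 641.4 -237.1 20
```

```text
t 8.525 p [ 641.7 -237.8   25.3] o [-1.7999e+02  6.0000e-02  1.6821e+02] F [ 0.5  0.1 -2.8] w 58.9 gf 49.5
turn rad [-0.0002  0.001   0.0001]
shift m [0.0005 0.0007 0.0053]
```

Request:
servo_tool(moves=[[[0,0,0.001,0,0,0,-1],[0,0,0.001,0,0,0,-1],[0,0,0.001,0,0,0,-1],[0,0,0.0007,0,0,0,-1],[0,0,0,0,0,0,-1]]])

```text
time: 9.15
tcp_pos: [641.3, -237.6, 20.9]
orientation: [180.0, -0.0, 168.2]
contact_force: [0.3, 0.3, -3.1]
grip_width: 58.7
grip_force: 49.5
```

Request:
servo_tool(moves=[[[0,0,0.0005,0,0,0,-1],[0,0,0.0005,0,0,0,-1],[0,0,0,0,0,0,-1]]])

```text
time: 9.52
tcp_pos: [641.4, -237.7, 20.7]
orientation: [-180.0, 0.0, 168.2]
contact_force: [-2.7, 1.3, 3.6]
grip_width: 58.8
grip_force: 50.2
```

Touched down, so I'm releasing and lifting.

Request:
servo_tool(moves=[[[0,0,0,0,0,0,-0.2],[0,0,0,0,0,0,0.3],[0,0,0,0,0,0,0.7],[0,0,0,0,0,0,1],[0,0,0,0,0,0,1],[0,0,0,0,0,0,1],[0,0,0,0,0,0,1],[0,0,-0.005,0,0,0,1],[0,0,-0.015,0,0,0,1],[0,0,-0.025,0,0,0,1],[0,0,-0.025,0,0,0,1],[0,0,-0.02,0,0,0,1],[0,0,-0.014,0,0,-0.04,1],[0,0,-0.006,0,0,-0.04,1],[0,0,0,0,0,-0.04,1],[0,0,0,0,0,0,1]]])

```text
time: 11.52
tcp_pos: [641.6, -237.8, 131.3]
orientation: [-180.0, 0.1, 175.1]
contact_force: [0.3, 0.6, -0.5]
grip_width: 85.3
grip_force: 0.0
```

```bash
python3 go.py 175 482.3 224.5 130
```

```text
t 11.525 p [ 641.6 -237.8  131.3] o [-1.7998e+02  8.0000e-02  1.7506e+02] F [ 0.3  0.6 -0.5] w 85.3 gf 0.0
turn rad [-0.0004  0.0014  0.001 ]
shift m [0.199  0.4467 0.0013]
```

Request:
servo_tool(moves=[[[0.006,0.013,0,0,0,0,1],[0.011,0.025,0,0,0,0,1],[0.016,0.036,0,0,0,0,1],[0.016,0.036,0,0,0,0,1],[0.016,0.036,0,0,0,0,1],[0.016,0.036,0,0,0,0,1],[0.016,0.036,0,0,0,0,1],[0.016,0.036,0,0,0,0,1],[0.016,0.036,0,0,0,0,1],[0.016,0.036,0,0,0,0,1],[0.016,0.036,0,0,0,0,1],[0.016,0.036,0,0,0,0,1],[0.011,0.025,0,0,0,0,1],[0.007,0.015,0,0,0,0,1],[0.003,0.006,0,0,0,0,1],[0.001,0.003,0,0,0,0,1],[0,0,0,0,0,0,1]]])

```text
time: 13.65
tcp_pos: [481.6, 224.3, 130.0]
orientation: [-180.0, 0.0, 175.0]
contact_force: [0.3, 0.1, -0.4]
grip_width: 85.4
grip_force: 0.0
```

```bash
python3 go.py 175 482.3 224.5 22; cat > v.py <<'E'
from m import *
from rig import cams
d={n:cams.camera(n) for n in("top","side")}
stones(d)
for n in d: cv2.imwrite("pics/%s%s.png"%(n,sys.argv[1]),d[n]["pixels"][:,:,::-1])
E
python3 v.py 1
```

```text
t 13.65 p [481.6 224.3 130. ] o [-179.99    0.    175.04] F [ 0.3  0.1 -0.4] w 85.4 gf 0.0
turn rad [-0.0002  0.      0.0007]
shift m [-0.0007  0.0003  0.108 ]
top [388 132  31  24 564] top 67.8 topface [ 641.2 -236.7   60.4   42.5   76.6] bbox [ 641.4 -237.1   61.5   44.1   78.2]
top [205 144  22  23 385] top 68.0 topface [623.2 205.1  48.5  47.6  43.9] bbox [623.  204.9  49.1  47.7  43.8]
top [196 173  30  23 551] top 76.8 topface [555.3 219.6  26.5  45.8  80.8] bbox [555.3 219.4  62.2  45.9  78.8]
top [199 220  23   5  72] top 73.9 topface [466.4 220.3  46.2   6.8  88.8] bbox [464.5 220.8   9.5  47.7   1.9]
side [189 246  29  31 693] top 68.3 topface [623.  205.4  48.   47.1  77. ] bbox [621.9 205.7  48.4  48.7  79.4]
side [ 218  257   38   41 1019] top 77.8 topface [555.6 219.2  26.8  45.   79.7] bbox [555.3 218.5  62.2  45.6  78.7]
side [ 259  264   34   44 1027] top 79.2 topface [482.  224.   60.3  29.7  84.4] bbox [481.5 224.2  60.6  41.7  85. ]
```

The plain stone landed at (641.3,-236.9) with the yaw matching the rack. Next is the coping stone.

Request:
servo_tool(moves=[[[0,0,0.015,0,0,0,1],[0,0,0.025,0,0,0,1],[0,0,0.025,0,0,0,1],[0,0,0.02,0,0,0,1],[0,0,0.014,0,0,0,1],[0,0,0.007,0,0,0,1],[0,0,0.002,0,0,0,1],[0,0,0,0,0,0,1],[0,0,0,0,0,0,-1],[0,0,0,0,0,0,-1],[0,0,0,0,0,0,-1],[0,0,0,0,0,0,-1],[0,0,0,0,0,0,-1],[0,0,0,0,0,0,-1]]])

```text
time: 15.5
tcp_pos: [481.9, 225.2, 22.8]
orientation: [179.9, 0.1, 175.1]
contact_force: [-0.8, 1.3, 5.8]
grip_width: 57.1
grip_force: 50.4
```

Request:
servo_tool(moves=[[[0,0,-0.004,0,0,0,-1],[0,0,-0.012,0,0,0,-1],[0,0,-0.022,0,0,0,-1],[0,0,-0.025,0,0,0,-1],[0,0,-0.022,0,0,0,-1],[0,0,-0.015,0,0,0,-1],[0,0,-0.008,0,0,0.039,-1],[0,0,0,0,0,0.04,-1],[0,0,0,0,0,0.04,-1],[0,0,0,0,0,0,-1]]])

```text
time: 16.75
tcp_pos: [481.2, 224.6, 129.9]
orientation: [-180.0, -0.0, 168.3]
contact_force: [-0.1, -0.8, -2.6]
grip_width: 57.6
grip_force: 49.5
```

```bash
python3 go.py 168.2 568.9 -222 130
```

```text
t 16.75 p [481.2 224.6 129.9] o [-1.7997e+02 -3.0000e-02  1.6829e+02] F [-0.1 -0.8 -2.6] w 57.6 gf 49.5
turn rad [-0.0005 -0.0005  0.0015]
shift m [-1.772e-01 -4.192e-01 -1.000e-04]
```

Request:
servo_tool(moves=[[[-0.005,-0.012,0,0,0,0,-1],[-0.009,-0.022,0,0,0,0,-1],[-0.0145,-0.0345,0,0,0,0,-1],[-0.0145,-0.0345,0,0,0,0,-1],[-0.0145,-0.0345,0,0,0,0,-1],[-0.0145,-0.0345,0,0,0,0,-1],[-0.0145,-0.0345,0,0,0,0,-1],[-0.0145,-0.0345,0,0,0,0,-1],[-0.0145,-0.0345,0,0,0,0,-1],[-0.0145,-0.0345,0,0,0,0,-1],[-0.0145,-0.0345,0,0,0,0,-1],[-0.0145,-0.0345,0,0,0,0,-1],[-0.009,-0.022,0,0,0,0,-1],[-0.005,-0.012,0,0,0,0,-1],[-0.003,-0.005,0,0,0,0,-1],[-0.001,-0.0015,0,0,0,0,-1],[0,0,0,0,0,0,-1],[0,0,0,0,0,0,-1]]])

```text
time: 19.0
tcp_pos: [569.4, -221.3, 130.1]
orientation: [180.0, 0.0, 168.3]
contact_force: [-1.0, 0.7, -2.7]
grip_width: 57.1
grip_force: 49.4
```

```bash
python3 go.py 168.2 568.9 -222 25
```

```text
t 19.0 p [ 569.4 -221.3  130.1] o [1.7999e+02 1.0000e-02 1.6832e+02] F [-1.   0.7 -2.7] w 57.1 gf 49.4
turn rad [0.0001 0.0001 0.0021]
shift m [ 0.0004 -0.0008  0.1051]
```

Request:
servo_tool(moves=[[[0.0005,-0.0005,0.01,0,0,0.002,-1],[0,0,0.02,0,0,0,-1],[0,0,0.025,0,0,0,-1],[0,0,0.022,0,0,0,-1],[0,0,0.014,0,0,0,-1],[0,0,0.008,0,0,0,-1],[0,0,0.005,0,0,0,-1],[0,0,0.002,0,0,0,-1],[0,0,0.001,0,0,0,-1],[0,0,0.0005,0,0,0,-1],[0,0,0,0,0,0,-1]]])

```text
time: 20.38
tcp_pos: [568.9, -222.5, 22.7]
orientation: [-180.0, 0.0, 168.2]
contact_force: [-0.3, -0.4, -3.3]
grip_width: 57.1
grip_force: 49.4
```

Request:
servo_tool(moves=[[[0,0,0.0007,0,0,0,-1],[0,0,0.0006,0,0,0,-1],[0,0,0.0005,0,0,0,-1],[0,0,0,0,0,0,-1]]])

```text
time: 20.88
tcp_pos: [568.8, -222.4, 20.9]
orientation: [-180.0, 0.0, 168.2]
contact_force: [-1.3, -0.2, -0.6]
grip_width: 57.2
grip_force: 49.7
```

Request:
servo_tool(moves=[[[0,0,0.0004,0,0,0,-1],[0,0,0,0,0,0,-1],[0,0,0,0,0,0,-0.2],[0,0,0,0,0,0,0.3],[0,0,0,0,0,0,0.7],[0,0,0,0,0,0,1],[0,0,0,0,0,0,1],[0,0,0,0,0,0,1],[0,0,0,0,0,0,1],[0,0,-0.005,0,0,0,1],[0,0,-0.015,0,0,0,1],[0,0,-0.025,0,0,0,1],[0,0,-0.025,0,0,0,1],[0,0,-0.02,0,0,0,1],[0,0,-0.014,0,0,-0.014,1],[0,0,-0.006,0,0,-0.014,1],[0,0,0,0,0,0,1]]])

```text
time: 23.0
tcp_pos: [568.9, -222.4, 130.5]
orientation: [-180.0, 0.0, 169.8]
contact_force: [0.4, -0.4, 0.0]
grip_width: 85.4
grip_force: 0.0
```

```bash
python3 go.py 169.8 555.4 219.2 130
```

```text
t 23.0 p [ 568.9 -222.4  130.5] o [-1.8000e+02  2.0000e-02  1.6977e+02] F [ 0.4 -0.4  0. ] w 85.4 gf 0.0
turn rad [-0.0001  0.0003 -0.0006]
shift m [0.0915 0.4323 0.0005]
```

Request:
servo_tool(moves=[[[0.003,0.012,0,0,0,0,1],[0.005,0.024,0,0,0,0,1],[0.0075,0.0355,0,0,0,0,1],[0.0075,0.0355,0,0,0,0,1],[0.0075,0.0355,0,0,0,0,1],[0.0075,0.0355,0,0,0,0,1],[0.0075,0.0355,0,0,0,0,1],[0.0075,0.0355,0,0,0,0,1],[0.0075,0.0355,0,0,0,0,1],[0.0075,0.0355,0,0,0,0,1],[0.0075,0.0355,0,0,0,0,1],[0.0075,0.0355,0,0,0,0,1],[0.005,0.024,0,0,0,0,1],[0.0025,0.012,0,0,0,0,1],[0.001,0.004,0,0,0,0,1],[0,0.001,0,0,0,0,1],[0,0,0,0,0,0,1],[0,0,0,0,0,0,1]]])

```text
time: 25.25
tcp_pos: [555.7, 218.3, 130.4]
orientation: [-180.0, 0.0, 169.7]
contact_force: [-0.7, -0.2, 0.3]
grip_width: 85.8
grip_force: 0.0
```

```bash
python3 go.py 169.8 555.4 219.2 20; python3 v.py 2|grep -v " 2..\.. .*" ; python3 v.py 3 | grep -- -2
```

```text
t 25.25 p [555.7 218.3 130.4] o [-1.800e+02  1.000e-02  1.697e+02] F [-0.7 -0.2  0.3] w 85.8 gf 0.0
turn rad [-0.      0.0001 -0.0018]
shift m [0.0005 0.0008 0.1104]
top [389 132  30  24 562] top 67.8 topface [ 641.  -237.1   60.5   42.6   78.2] bbox [ 641.5 -237.1   61.3   43.9   78. ]
top [384 162  31  24 562] top 76.5 topface [ 569.  -221.6   59.2   29.1   79.2] bbox [ 569.4 -221.8   59.9   43.5   78.5]
side [250 108  25  25 433] top 68.3 topface [ 640.4 -237.2   65.1   40.4   76.2] bbox [ 640.5 -237.4   65.    42.4   78.9]
side [275 113  26  28 497] top 77.0 topface [ 568.2 -222.3   60.7   31.6   79.5] bbox [ 570.  -222.8   61.4   44.6   77.8]
top [389 132  30  24 560] top 67.7 topface [ 641.6 -236.6   60.3   41.6   79.2] bbox [ 641.3 -237.1   61.1   43.7   77.6]
top [384 162  31  24 561] top 76.4 topface [ 569.5 -221.8   59.5   30.4   79.1] bbox [ 569.3 -221.7   59.8   44.1   77.7]
side [250 108  25  25 433] top 68.5 topface [ 640.2 -236.7   61.4   41.2   76.1] bbox [ 639.9 -236.6   61.8   41.9   76.9]
side [275 113  26  28 495] top 77.2 topface [ 568.6 -222.8   59.    30.6   74.6] bbox [ 568.4 -222.1   60.8   44.8   72.5]
```

The coping stone is also well placed, at (569,-222). Next is the stepped stone.

Request:
servo_tool(moves=[[[0.0003,0.0006,0.015,0,0,0,1],[0,0,0.025,0,0,0,1],[0,0,0.025,0,0,0,1],[0,0,0.02,0,0,0,1],[0,0,0.014,0,0,0,1],[0,0,0.008,0,0,0,1],[0,0,0.003,0,0,0,1],[0,0,0,0,0,0,1],[0,0,0,0,0,0,-1],[0,0,0,0,0,0,-1],[0,0,0,0,0,0,-1],[0,0,0,0,0,0,-1],[0,0,0,0,0,0,-1],[0,0,0,0,0,0,-1]]])

```text
time: 27.2
tcp_pos: [556.0, 219.8, 21.4]
orientation: [180.0, 0.1, 169.8]
contact_force: [-1.9, 0.1, 5.5]
grip_width: 60.3
grip_force: 49.5
```

Request:
servo_tool(moves=[[[0,0,-0.004,0,0,0,-1],[0,0,-0.012,0,0,0,-1],[0,0,-0.022,0,0,0,-1],[0,0,-0.025,0,0,0,-1],[0,0,-0.022,0,0,0,-1],[0,0,-0.015,0,0,0,-1],[0,0,-0.01,0,0,0.013,-1],[0,0,0,0,0,0.013,-1],[0,0,0,0,0,0,-1],[0,0,0,0,0,0,-1]]])

```text
time: 28.45
tcp_pos: [554.9, 219.4, 129.4]
orientation: [-179.9, -0.1, 168.3]
contact_force: [0.2, 0.4, -2.6]
grip_width: 60.5
grip_force: 49.3
```

```bash
python3 go.py 168.2 496.5 -206.8 130
```

```text
t 28.45 p [554.9 219.4 129.4] o [-1.7995e+02 -8.0000e-02  1.6827e+02] F [ 0.2  0.4 -2.6] w 60.5 gf 49.3
turn rad [-0.0009 -0.0013  0.0012]
shift m [-0.03   -0.4292 -0.0006]
```

Request:
servo_tool(moves=[[[-0.001,-0.012,0,0,0,0,-1],[-0.002,-0.024,0,0,0,0,-1],[-0.0023,-0.035,0,0,0,0,-1],[-0.0023,-0.035,0,0,0,0,-1],[-0.0023,-0.035,0,0,0,0,-1],[-0.0023,-0.035,0,0,0,0,-1],[-0.0023,-0.035,0,0,0,0,-1],[-0.0023,-0.035,0,0,0,0,-1],[-0.0023,-0.035,0,0,0,0,-1],[-0.0023,-0.035,0,0,0,0,-1],[-0.0023,-0.035,0,0,0,0,-1],[-0.0023,-0.035,0,0,0,0,-1],[-0.002,-0.024,0,0,0,0,-1],[-0.001,-0.013,0,0,0,0,-1],[-0.001,-0.005,0,0,0,0,-1],[0,-0.001,0,0,0,0,-1],[0,0,0,0,0,0,-1],[0,0,0,0,0,0,-1]]])

```text
time: 30.7
tcp_pos: [497.7, -205.9, 130.3]
orientation: [180.0, 0.0, 168.3]
contact_force: [0.8, 0.5, -2.6]
grip_width: 60.5
grip_force: 49.3
```

```bash
python3 go.py 168.2 496.5 -206.8 21.5
```

```text
t 30.7 p [ 497.7 -205.9  130.3] o [179.99   0.   168.33] F [ 0.8  0.5 -2.6] w 60.5 gf 49.3
turn rad [0.0001 0.     0.0022]
shift m [ 0.001  -0.0012  0.1088]
```

Request:
servo_tool(moves=[[[0.001,-0.0007,0.01,0,0,0.002,-1],[0,0,0.02,0,0,0,-1],[0,0,0.025,0,0,0,-1],[0,0,0.022,0,0,0,-1],[0,0,0.014,0,0,0,-1],[0,0,0.009,0,0,0,-1],[0,0,0.005,0,0,0,-1],[0,0,0.002,0,0,0,-1],[0,0,0.001,0,0,0,-1],[0,0,0.0005,0,0,0,-1],[0,0,0,0,0,0,-1]]])

```text
time: 32.08
tcp_pos: [496.5, -207.0, 22.0]
orientation: [-180.0, 0.0, 168.2]
contact_force: [0.6, -0.0, -3.0]
grip_width: 60.4
grip_force: 49.3
```

Request:
servo_tool(moves=[[[0,0,0.0007,0,0,0,-1],[0,0,0.0007,0,0,0,-1],[0,0,0.0006,0,0,0,-1],[0,0,0.0004,0,0,0,-1],[0,0,0,0,0,0,-1]]])

```text
time: 32.7
tcp_pos: [496.4, -207.0, 19.5]
orientation: [180.0, -0.0, 168.1]
contact_force: [-0.2, 0.4, -0.0]
grip_width: 60.1
grip_force: 49.4
```

Request:
servo_tool(moves=[[[0,0,0.0003,0,0,0,-1],[0,0,0,0,0,0,-1],[0,0,0,0,0,0,-0.2],[0,0,0,0,0,0,0.3],[0,0,0,0,0,0,0.7],[0,0,0,0,0,0,1],[0,0,0,0,0,0,1],[0,0,0,0,0,0,1],[0,0,0,0,0,0,1],[0,0,-0.005,0,0,0,1],[0,0,-0.015,0,0,0,1],[0,0,-0.025,0,0,0,1],[0,0,-0.025,0,0,0,1],[0,0,-0.02,0,0,0,1],[0,0,-0.014,0,0,-0.04,1],[0,0,-0.006,0,0,-0.04,1],[0,0,0,0,0,-0.035,1],[0,0,0,0,0,0,1]]])

```text
time: 34.95
tcp_pos: [496.4, -207.0, 129.3]
orientation: [-180.0, 0.0, 174.7]
contact_force: [0.4, -1.1, -1.0]
grip_width: 85.3
grip_force: 0.0
```

```bash
python3 go.py 174.8 622.6 205.4 130
```

```text
t 34.95 p [ 496.4 -207.   129.3] o [-1.7999e+02  1.0000e-02  1.7473e+02] F [ 0.4 -1.1 -1. ] w 85.3 gf 0.0
turn rad [-0.0001  0.0003 -0.0012]
shift m [-0.0883  0.4221 -0.0007]
```

Request:
servo_tool(moves=[[[-0.002,0.012,0,0,0,0,1],[-0.005,0.024,0,0,0,0,1],[-0.0072,0.0345,0,0,0,0,1],[-0.0072,0.0345,0,0,0,0,1],[-0.0072,0.0345,0,0,0,0,1],[-0.0072,0.0345,0,0,0,0,1],[-0.0072,0.0345,0,0,0,0,1],[-0.0072,0.0345,0,0,0,0,1],[-0.0072,0.0345,0,0,0,0,1],[-0.0072,0.0345,0,0,0,0,1],[-0.0072,0.0345,0,0,0,0,1],[-0.0072,0.0345,0,0,0,0,1],[-0.005,0.024,0,0,0,0,1],[-0.003,0.012,0,0,0,0,1],[-0.001,0.004,0,0,0,0,1],[0,0.001,0,0,0,0,1],[0,0,0,0,0,0,1],[0,0,0,0,0,0,1]]])

```text
time: 37.2
tcp_pos: [622.7, 204.5, 129.3]
orientation: [-180.0, 0.0, 174.7]
contact_force: [-0.2, 0.1, 0.3]
grip_width: 85.5
grip_force: 0.0
```

```bash
python3 go.py 174.8 622.6 205.4 22; python3 v.py 4
```

```text
t 37.2 p [622.7 204.5 129.3] o [-1.8000e+02  1.0000e-02  1.7469e+02] F [-0.2  0.1  0.3] w 85.5 gf 0.0
turn rad [-0.0001  0.0001 -0.0019]
shift m [0.0002 0.0009 0.1073]
top [389 132  30  24 560] top 67.5 topface [ 641.3 -236.9   60.6   42.8   78.9] bbox [ 641.  -236.6   61.2   43.    79.7]
top [206 146  21  21 343] top 67.6 topface [622.8 202.1  46.1  42.6  20.7] bbox [620.3 204.   46.7  44.3  88.7]
top [384 162  31  24 565] top 76.5 topface [ 569.6 -221.2   59.    30.1   76.1] bbox [ 569.4 -221.3   59.8   43.8   77.4]
top [378 194  30  24 557] top 74.9 topface [ 496.  -205.3   26.3   46.    76. ] bbox [ 495.5 -207.2   60.9   46.4   76.7]
side [249 108  26  24 445] top 68.4 topface [ 640.  -236.4   63.    41.3   77.5] bbox [ 641.1 -236.6   63.    43.5   77.4]
side [275 113  26  28 495] top 76.9 topface [ 568.4 -223.    58.8   31.3   79.1] bbox [ 569.6 -222.7   60.6   44.6   76.6]
side [303 124  27  26 484] top 75.7 topface [ 496.1 -208.1   28.1   46.9   79.6] bbox [ 496.6 -206.    61.7   47.    80.3]
side [189 246  29  31 696] top 68.2 topface [622.5 204.7  48.5  48.   70.6] bbox [622.6 206.2  47.6  49.1   7.9]
```

Request:
servo_tool(moves=[[[0,0.0008,0.015,0,0,0,1],[0,0,0.025,0,0,0,1],[0,0,0.025,0,0,0,1],[0,0,0.02,0,0,0,1],[0,0,0.014,0,0,0,1],[0,0,0.007,0,0,0,1],[0,0,0.002,0,0,0,1],[0,0,0,0,0,0,1],[0,0,0,0,0,0,-1],[0,0,0,0,0,0,-1],[0,0,0,0,0,0,-1],[0,0,0,0,0,0,-1],[0,0,0,0,0,0,-1],[0,0,0,0,0,0,-1],[0,0,0,0,0,0,-1]]])

```text
time: 39.17
tcp_pos: [623.3, 206.0, 22.0]
orientation: [180.0, 0.1, 174.7]
contact_force: [-0.3, -1.2, 5.1]
grip_width: 48.0
grip_force: 47.1
```

Request:
servo_tool(moves=[[[0,0,-0.004,0,0,0,-1],[0,0,-0.012,0,0,0,-1],[0,0,-0.022,0,0,0,-1],[0,0,-0.025,0,0,0,-1],[0,0,-0.022,0,0,0,-1],[0,0,-0.015,0,0,0,-1],[0,0,-0.008,0,0,0.038,-1],[0,0,0,0,0,0.038,-1],[0,0,0,0,0,0.038,-1],[0,0,0,0,0,0,-1]]])

```text
time: 40.42
tcp_pos: [622.6, 206.0, 129.0]
orientation: [-180.0, -0.0, 168.2]
contact_force: [0.1, -0.5, -2.0]
grip_width: 48.3
grip_force: 46.7
```

```bash
python3 go.py 168.2 424.0 -191.7 130
```

```text
t 40.425 p [622.6 206.  129. ] o [-1.7998e+02 -3.0000e-02  1.6823e+02] F [ 0.1 -0.5 -2. ] w 48.3 gf 46.7
turn rad [-0.0003 -0.0006  0.0006]
shift m [ 0.1131 -0.4299 -0.001 ]
```

Request:
servo_tool(moves=[[[0.003,-0.012,0,0,0,0,-1],[0.006,-0.024,0,0,0,0,-1],[0.0093,-0.035,0,0,0,0,-1],[0.0093,-0.035,0,0,0,0,-1],[0.0093,-0.035,0,0,0,0,-1],[0.0093,-0.035,0,0,0,0,-1],[0.0093,-0.035,0,0,0,0,-1],[0.0093,-0.035,0,0,0,0,-1],[0.0093,-0.035,0,0,0,0,-1],[0.0093,-0.035,0,0,0,0,-1],[0.0093,-0.035,0,0,0,0,-1],[0.0093,-0.035,0,0,0,0,-1],[0.006,-0.024,0,0,0,0,-1],[0.003,-0.013,0,0,0,0,-1],[0.001,-0.005,0,0,0,0,-1],[0.001,-0.002,0,0,0,0,-1],[0,0,0,0,0,0,-1],[0,0,0,0,0,0,-1]]])

```text
time: 42.68
tcp_pos: [424.6, -191.4, 129.1]
orientation: [180.0, -0.0, 168.3]
contact_force: [-0.3, 0.1, -1.5]
grip_width: 48.3
grip_force: 46.8
```

```bash
python3 go.py 168.2 424 -191.7 22.5
```

```text
t 42.675 p [ 424.6 -191.4  129.1] o [179.99  -0.   168.26] F [-0.3  0.1 -1.5] w 48.3 gf 46.8
turn rad [ 0.0001 -0.      0.0011]
shift m [ 0.0005 -0.0004  0.1066]
```

Request:
servo_tool(moves=[[[0.0005,0,0.01,0,0,0.001,-1],[0,0,0.02,0,0,0,-1],[0,0,0.025,0,0,0,-1],[0,0,0.022,0,0,0,-1],[0,0,0.013,0,0,0,-1],[0,0,0.008,0,0,0,-1],[0,0,0.005,0,0,0,-1],[0,0,0.002,0,0,0,-1],[0,0,0.001,0,0,0,-1],[0,0,0.0005,0,0,0,-1],[0,0,0,0,0,0,-1]]])

```text
time: 44.05
tcp_pos: [423.9, -191.8, 22.8]
orientation: [-180.0, 0.0, 168.2]
contact_force: [-0.2, -0.2, -1.5]
grip_width: 48.2
grip_force: 46.8
```

Request:
servo_tool(moves=[[[0,0,0.0007,0,0,0,-1],[0,0,0.0007,0,0,0,-1],[0,0,0.0006,0,0,0,-1],[0,0,0.0003,0,0,0,-1],[0,0,0,0,0,0,-1]]])

```text
time: 44.68
tcp_pos: [423.8, -191.8, 20.3]
orientation: [-180.0, -0.0, 168.2]
contact_force: [0.1, 0.3, -0.7]
grip_width: 48.5
grip_force: 46.8
```

Request:
servo_tool(moves=[[[0,0,0.0003,0,0,0,-1],[0,0,0.0003,0,0,0,-1],[0,0,0,0,0,0,-1]]])

```text
time: 45.05
tcp_pos: [423.9, -191.8, 19.9]
orientation: [-180.0, 0.0, 168.2]
contact_force: [-2.1, 0.0, 1.5]
grip_width: 48.4
grip_force: 47.1
```

Contact made; I'm releasing, lifting, and moving clear for the check.

Request:
servo_tool(moves=[[[0,0,0,0,0,0,-0.3],[0,0,0,0,0,0,0.1],[0,0,0,0,0,0,0.5],[0,0,0,0,0,0,1],[0,0,0,0,0,0,1],[0,0,0,0,0,0,1],[0,0,0,0,0,0,1],[0,0,0,0,0,0,1],[0,0,-0.005,0,0,0,1],[0,0,-0.015,0,0,0,1],[0,0,-0.025,0,0,0,1],[0,0,-0.03,0,0,0,1],[0,0,-0.03,0,0,0,1],[0,0,-0.03,0,0,0,1],[0,0,-0.015,0,0,0,1]]])

```text
time: 46.92
tcp_pos: [424.6, -192.1, 172.3]
orientation: [-180.0, 0.2, 168.2]
contact_force: [0.9, -0.2, -0.4]
grip_width: 85.5
grip_force: 0.0
```

Request:
servo_tool(moves=[[[0,0.015,0,0,0,0,1],[0,0.03,0,0,0,0,1],[0,0.03,0,0,0,0,1],[0,0.03,0,0,0,0,1],[0,0.03,0,0,0,0,1],[0,0.03,0,0,0,0,1],[0,0.03,0,0,0,0,1],[0,0.03,0,0,0,0,1],[0,0.03,0,0,0,0,1],[0,0.015,0,0,0,0,1],[0,0,0,0,0,0,1]]])

```text
time: 48.3
tcp_pos: [478.7, 73.3, 168.8]
orientation: [-180.0, -0.1, 168.3]
contact_force: [1.1, 0.3, -0.0]
grip_width: 85.2
grip_force: 0.0
```

```bash
python3 go.py 168.2; python3 v.py 5
```

```text
t 48.3 p [478.7  73.3 168.8] o [-1.7996e+02 -8.0000e-02  1.6827e+02] F [ 1.1  0.3 -0. ] w 85.2 gf 0.0
turn rad [-0.0007 -0.0014  0.0012]
top [388 132  31  24 560] top 67.6 topface [ 641.7 -237.    60.6   41.9   79.3] bbox [ 641.4 -237.2   61.3   43.1   78.4]
top [384 162  31  24 564] top 76.7 topface [ 568.7 -221.9   60.1   30.1   78.7] bbox [ 569.3 -221.8   60.3   44.    77.7]
top [378 194  30  24 554] top 75.0 topface [ 496.1 -205.8   26.9   45.5   77.2] bbox [ 495.8 -207.4   60.7   46.4   77.8]
top [377 226  23  22 391] top 65.8 topface [ 424.1 -191.6   46.5   45.9   88.7] bbox [ 423.3 -191.3   48.    47.5   44.9]
side [249 108  26  25 442] top 68.4 topface [ 640.1 -238.    63.3   40.9   78.8] bbox [ 639.8 -237.3   64.1   43.1   74.9]
side [275 114  14  22 104] top 77.0 topface [ 573.8 -218.3   47.2   23.1   74.1] bbox [ 585.6 -222.9   27.8   59.1    7. ]
side [306 128  24  23 169] top 75.3 topface [ 479.9 -204.4   25.8   13.6   82.6] bbox [ 479.9 -204.5   60.7   13.7   80.2]
side [334 135  23  22 390] top 67.2 topface [ 423.5 -191.9   47.5   47.4   30.5] bbox [ 423.7 -191.5   48.3   47.7   27.2]
```

View pics/side5.png

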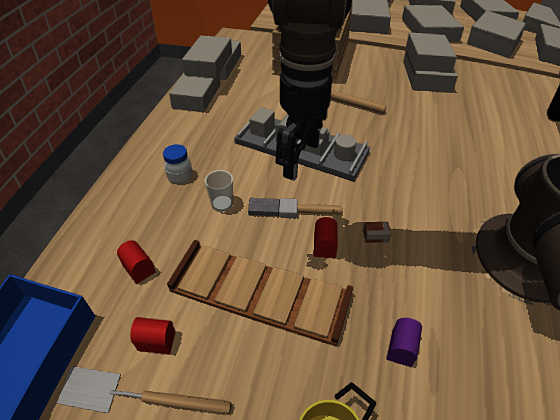

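The side view shows the cleaning rack empty, with four bare bearers around (255,285). The stones stand upright in the drying rack, with plain at (262,120) far and drum at (345,147) near, and the arm is clear of everything. The top-view measurements put each stone within about 1 mm of its bay middle.

```bash
python3 -c "
from rig import ticket
print(ticket.sign_off())"
```

```text
the job is handed in; nothing more can be done
None
```

The job is handed in: all four stones stand upright and square in the drying rack in reversed order, each within about 1 mm of its bay's middle by the top camera, at about 48 s of the 109 s allowed.

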